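# Shut and lock the battery cover of a bench unit

### The arm

A 6-joint arm with a two-finger parallel gripper is mounted at the origin on the work surface. World frame = base frame: x ahead of the robot, y to its left, z up, the work surface at z = 0. Lengths are in m, angles in degrees, forces in N, time in s.
With the tool pointing down it reaches from about 0.325 to 0.775 m from the base axis. Payload 5.5 kg.
Tool frame: the origin (TCP) lies at the centre of the arm's flange, where the gripper is bolted on; the fingertips stand 182 mm ahead of it and the grasp point (between the pads) lies 163 mm ahead of it; z points along the fingers, y is the direction in which the jaws open and shut (so a half turn about z gives the same grasp; the last joint's range is limited). The gripper opens to 88 mm and grips with 3 to 60 N. Pads are 20 mm wide; open, the fingers measure 115 mm over their backs; the gripper's body (75 mm by 178 mm) begins 61 mm behind the grasp point.
Start: joints at [-68.509, 5.22, 70.514, -0, 104.267, -3.249], TCP at [0.251, -0.545, 0.405] pointing down, gripper open.
Joint ranges: [-164.24, 164.24], [-49.07, 125.15], [9.68, 141.18], [-86.29, 266.29], [3.28, 154.24], [-151.56, 151.56]. Speed limits (degrees/s): [147.25, 147.25, 172.46, 180, 180, 180].

### API

Orientations are given as [roll, pitch, yaw] about the fixed x, y, z axes, in that order (R = Rz(yaw) Ry(pitch) Rx(roll)).
In Python, from station import r gives the robot as it stands. The module is installed in compiled form; this text tells all that it offers. Calls block until the motion is done:
- r.reach(position, orientation): joint-space move of the TCP to a pose.
- r.servo_line(position, rotation=None, speed=0.15): straight line of the TCP; rotation=None keeps the orientation; speed is the mean speed in m/s.
- r.move_joints(angles): joint-space move.
- r.let_go() and r.grab(squeeze=None): open the fingers fully, or close them until they stop; squeeze is the grip in N (None keeps the last).
- r.wait(seconds).
- r.inverse_kinematics(position, orientation): joint angles nearest the present ones, or None.
- r.sense(): the state.
- r.snapshot(name): name is "side" or "top"; returns a dict with "frame" (480x640x3 uint8, red, green, blue), "fx", "fy", "cx", "cy" (pixels), "dist_coeffs" ([k1, k2, p1, p2, k3] as OpenCV has them; the pictures are not rectified), "R" (3x3) and "t" (3): a world point X has camera coordinates R X + t. Camera axes: x right, y down, z forward; pixel columns grow to the right and rows downward; lengths in m; the calibration is good to about 2 mm. A picture is of the moment at which its call begins. There is no depth.
A pose or a line that the arm cannot do raises r.IKError and nothing moves.
- r.hand_in(): hands the job in, once; it reports no verdict.
The state is a dict: "clock": time; "joints": joint angles; "joint_vel": joint speeds; "joint_torque": joint torques, N m; "tcp_pos": TCP position; "orientation": TCP orientation; "contact_force": force on the tool from outside, world axes, zero at the start; "torque": the same for the moment, N m; "opening": finger opening in m.
Only numpy, scipy, OpenCV 4.12 (cv2) and the standard library are available. Lean on these libraries where they do the work, as an engineer would, in place of code of your own. Each camera call takes 0.05 s, during which the arm holds its last target.

### The job

The battery unit's sliding cover has been left open. Slide the cover fully shut first, then turn the black lever of its quarter-turn fastener to line up with the slot, push the fastener all the way in, and turn the lever clockwise a quarter turn to its stop so that it is locked down. Leave the cup, the dish and the screwdriver where they are.

Things in the scene. Friction and masses are not known exactly. Their poses are not given: they have to be found in the camera images.
- unit: Grey steel battery unit fixed to the bench, 180 mm (its x) by 300 mm (its y) by 90 mm high; origin at the centre of its underside on the bench, z up. At yaw 0 its -x side (vents) faces the robot and +y is left. Its flat deck is 90 mm up. An aluminium cover, a hollow pan 160 mm (x) by 140 mm (y), slides along y on the deck; the cover's flat top is 105 mm above the bench.
- cover (a joint): Sliding cover: 0 = fully shut, at its end stop; it reads the opening in m, up to 0.1, the cover shifting towards the unit's +y. To shut it push towards the unit's -y. It stays where it is left; about 4 N moves it. Shut, it spans y = -130 to +10 mm in the unit's frame.
- cover_lip (a point): Middle of the outer (+y) face of the upright push lip on the trailing edge of the cover, 105 mm above the bench, moves with the cover. The lip is 120 mm long along the unit's x, 3 mm thick and rises 12 mm above the cover's top, its outer face reaching down to the deck 90 mm above the bench.
- slot (a point): Centre of the slot in the unit's deck rim (unit frame x 0, y -105 mm, z 90 mm): 30 mm long along the unit's x, 10 mm wide. The fastener's steel blade (26 x 5 mm, under the hub, along the lever) must drop through it: cover shut and lever within about 0.15 rad of lined up. Under the shut cover it is hidden; a dark raised rib, 45 mm long and 2 mm high, on the cover beside the hub shows its line.
- lever (a joint): Angle of the black lever about the vertical axis of the hub, rad, growing clockwise seen from above: 0 = lined up with the slot, the lever pointing to the unit's -x, the rib straight opposite it; 1.57 = stop, lever pointing to the unit's +y (locked if pushed in). Range -0.5 to 1.57. It stays where it is left; about 0.04 N m turns it. With the fastener pushed in beyond 10 mm it turns freely over the rib-to-lock quarter turn; part-way in, the slot blocks it.
- plunger (a joint): How far the fastener (hub, lever and blade together) is pushed down, m: 0 = up, 0.012 = fully in. About 5 N moves it and it stays where it is left, with no spring. If the blade is not over the slot it stops on the deck after about 2 mm.
- hub_top (a point): Centre of the flat top of the round black hub, 34 mm across, on the fastener's axis, 135 mm above the bench when up and 123 mm when fully in; press here. It rides with the cover, 25 mm from its leading (-y) edge.
- lever_end (a point): Middle of the lever's outer end, half-way up it, 75 mm from the hub's axis. The lever is a straight bar 12 mm wide and 14 mm high, free from 17 to 75 mm from the axis; its underside is 13 mm above the cover's top when up and 1 mm when fully in.
- cup: Blue plastic cup, 76 mm across the rim, 110 mm high, standing left of the unit; origin at the centre of its underside. Bystander.
- dish: Red plastic dish, 120 mm across, 40 mm high, right of the unit; origin at the centre of its underside. Bystander.
- driver_grip (a point): Middle of the handle of a screwdriver lying beyond the unit. Bystander.

How it is judged (in metres and radians):
On the way, in this order (a step that is already met when the one before it is completed fails the run):
1. the cover is slid fully shut (value of joint cover below 0.004 m), for 0.2 s.
2. the fastener is pushed in through the slot, cover shut (value of joint plunger above 0.0095 m and value of joint cover below 0.004 m), for 0.1 s.
At the end, for the whole second after the job is handed in: The cover is shut (within 4 mm of its stop), the fastener is in (at least 9.5 of 12 mm) and its lever is turned to the stop (1.37 rad or more of 1.57) and at rest (all of step 2 and value of joint lever above 1.37 rad and velocity of joint lever between -0.05 and 0.05 rad/s); the robot touches nothing.
It fails at once if the cup is shifted by more than 20 mm or tipped (distance of cup from where it was at the start of the episode above 0.02 m or angle between cup's own z axis and vertical above 0.3 rad).
It fails at once if the dish is shifted by more than 20 mm (distance of dish from where it was at the start of the episode above 0.02 m).
It fails at once if the screwdriver is shifted by more than 20 mm (distance of driver_grip from where it was at the start of the episode above 0.02 m).
It also fails if it takes over 67 s, if anything falls off the work surface, if the arm or the gripper's body presses on something with over 40 N, if the wrist force passes 120 N, or if a joint passes its speed limit or range.

## Working session

There is one attempt and no reset: what is moved stays moved. The work goes in short steps, each a Python script; the robot and the scene stay as the last script left them, time stands still between calls to the robot, and variables do not carry over. Pictures are saved under pics/ and viewed, and the job is handed in when it is done.

```bash
mkdir -p pics
python3 - <<'E'
from station import r
import cv2,pickle
for n in("side","top"):
    s=r.snapshot(n); cv2.imwrite(f"pics/{n}0.png",s["frame"][:,:,::-1]); pickle.dump(s,open(f"{n}0.pkl","wb"))
    print(n,s["fx"],s["cx"],s["cy"],s["dist_coeffs"],-s["R"].T@s["t"])
s=r.sense();print(s["clock"],s["tcp_pos"],s["orientation"],s["opening"],s["contact_force"])
E
```

```text
side 542.9008177752792 316.8997012526656 242.70216726759998 [-0.04310468  0.          0.          0.          0.        ] [0.17029441 0.89447768 0.8132603 ]
top 525.0968590737133 317.0277624429411 238.99512892940623 [-0.09307927  0.          0.          0.          0.        ] [0.32525313 0.03680457 1.29505005]
0.1 [ 0.25111333 -0.54498651  0.4036002 ] [-1.79897731e+02 -5.02498310e-03  2.47400014e+01] 0.0879218591950854 [-0.20361823 -0.0253707  -0.43632327]
```

View pics/side0.png

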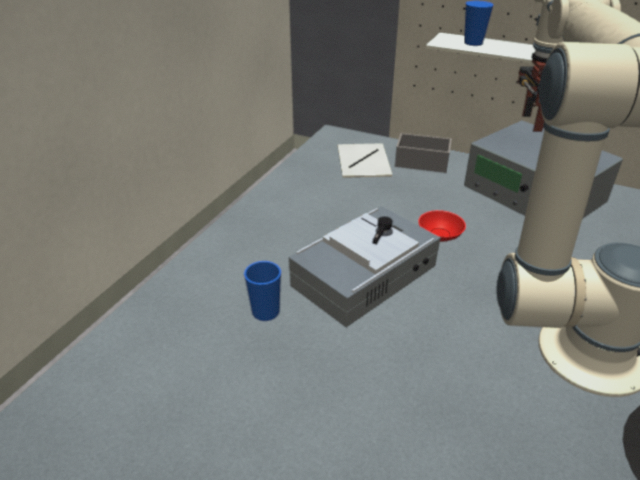

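View pics/top0.png

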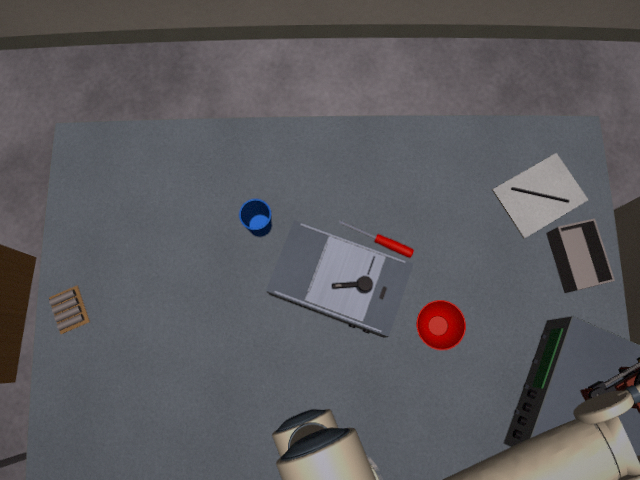

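Run:
```python
import cv2
t=cv2.imread("pics/top0.png")[205:350,230:430]; cv2.imwrite("pics/top0z.png",cv2.resize(t,None,fx=4,fy=4,interpolation=cv2.INTER_CUBIC))
t=cv2.imread("pics/side0.png")[195:330,280:450]; cv2.imwrite("pics/side0z.png",cv2.resize(t,None,fx=4,fy=4,interpolation=cv2.INTER_CUBIC))
```

```text
(no output)
```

View pics/top0z.png

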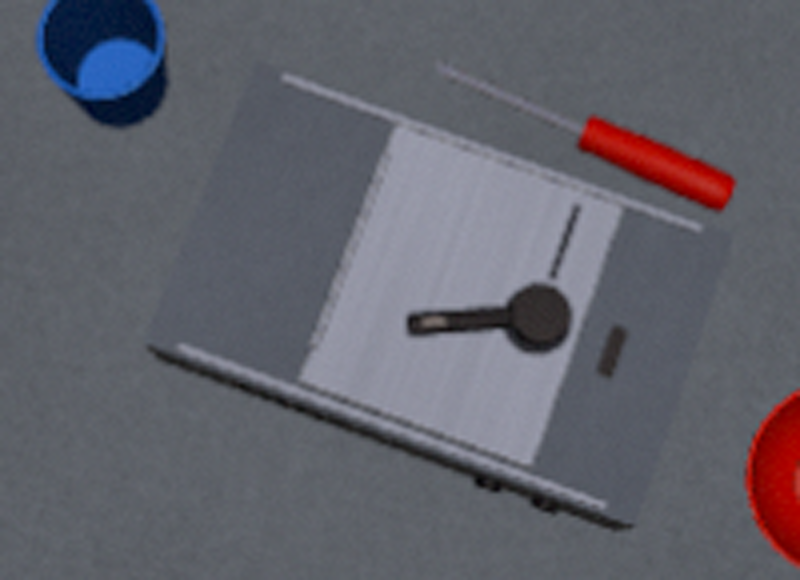

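View pics/side0z.png

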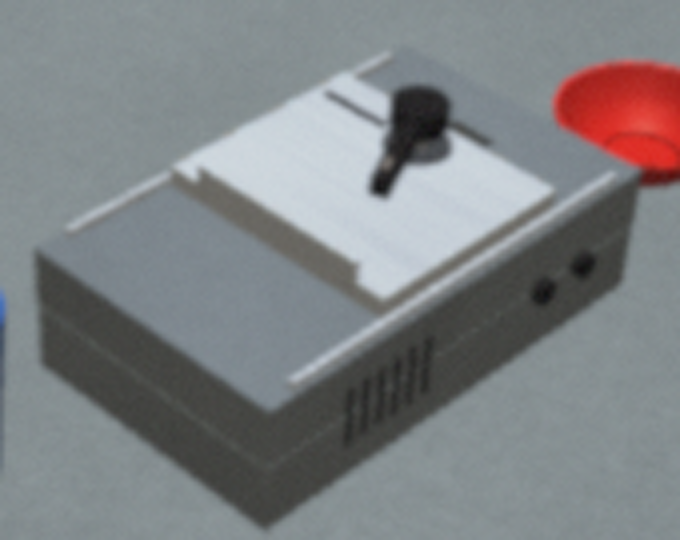

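```bash
cat > h.py <<'E'
import numpy as np,cv2,pickle
def ray(s,uv,z):
    K=np.array([[s["fx"],0,s["cx"]],[0,s["fy"],s["cy"]],[0,0,1]])
    p=cv2.undistortPoints(np.array(uv,float).reshape(-1,1,2),K,np.array(s["dist_coeffs"])).reshape(-1,2)
    d=np.c_[p,np.ones(len(p))]@s["R"]; c=-s["R"].T@s["t"]
    return c+d*((z-c[2])/d[:,2])[:,None]
def proj(s,X):
    K=np.array([[s["fx"],0,s["cx"]],[0,s["fy"],s["cy"]],[0,0,1]])
    return cv2.projectPoints(np.array(X,float).reshape(-1,3),cv2.Rodrigues(s["R"])[0],np.array(s["t"]),K,np.array(s["dist_coeffs"]))[0].reshape(-1,2)
def comps(mask,n,roi):
    m=np.zeros_like(mask);x0,y0,x1,y1=roi;m[y0:y1,x0:x1]=mask[y0:y1,x0:x1]
    k,l,st,c=cv2.connectedComponentsWithStats(m.astype(np.uint8))
    out=[]
    for i in sorted(range(1,k),key=lambda i:-st[i,4])[:n]:
        ys,xs=np.nonzero(l==i); out.append((c[i],st[i],np.c_[xs,ys]))
    return out
E
python3 - <<'E'
from h import *
np.set_printoptions(precision=4,suppress=True)
s=pickle.load(open("top0.pkl","rb"));f=s["frame"].astype(int);g=f.mean(2)
roi=(262,215,420,342)
print("bg",g[240,300],g[300,330],"slot",g[292,383],"hub",g[284,365],"rib",g[265,371])
print("dark:")
for c,st,p in comps((g<70)&(f[:,:,0]-f[:,:,2]<40),5,(325,245,395,305)):
    print(c,st,cv2.minAreaRect(p.astype(np.float32)))
print("bright")
for c,st,p in comps(g>125,4,roi): print(c,st,cv2.minAreaRect(p.astype(np.float32)))
# corners deck
z=lambda a:np.array(a)/4+[229.6,204.6]
print(ray(s,z([[255,62],[150,347],[632,525],[733,235]]),.09))
print("slot",ray(s,z([[612,351]]),.09)); print("slot ends",ray(s,z([[620,327],[604,375]]),.09))
print("rib",ray(s,z([[578,205],[552,278]]),.107))
print("hub",ray(s,z([[540,318]]),.135))
print("lever end",ray(s,z([[408,324]]),.125))
print("cover",ray(s,z([[622,205],[532,465]]),.105),"lip",ray(s,z([[398,125],[302,378]]),.110))
E
```

```text
bg 93.0 146.66666666666666 slot 50.333333333333336 hub 45.333333333333336 rib 66.33333333333333
dark:
[357.4735 284.4704] [332 276  40  17 321] ((351.5, 284.0), (16.0, 39.0), 90.0)
[382.5714 292.4286] [379 287   8  12  49] ((382.5000305175781, 292.5), (3.899601936340332, 12.070197105407715), 21.801410675048828)
[391.5 250. ] [391 250   2   1   2] ((391.5, 250.0), (1.0, 0.0), 180.0)
[372.  261.5] [372 261   1   2   2] ((372.0, 261.5), (1.0, 0.0), -90.0)
[371.  264.5] [371 264   1   2   2] ((371.0, 264.5), (1.0, 0.0), -90.0)
bright
[343.9491 275.7597] [ 301  224  104   97 3932] ((340.67681884765625, 275.0914611816406), (109.78614044189453, 71.11653137207031), 20.22486114501953)
[326.5231 310.6821] [275 291 106  41 195] ((327.4794616699219, 311.0548400878906), (112.35951232910156, 1.6385762691497803), 20.556045532226562)
[343. 223.] [343 223   1   1   1] ((343.0, 223.0), (0.0, 0.0), 0.0)
[[ 0.6382  0.0908  0.09  ]
 [ 0.4697  0.1521  0.09  ]
 [ 0.3643 -0.1216  0.09  ]
 [ 0.5302 -0.1874  0.09  ]]
slot [[ 0.4635 -0.1139  0.09  ]]
slot ends [[ 0.4774 -0.1191  0.09  ]
 [ 0.4498 -0.1088  0.09  ]]
rib [[ 0.5462 -0.0955  0.107 ]
 [ 0.504  -0.0791  0.107 ]]
hub [[ 0.4774 -0.0689  0.135 ]]
lever end [[0.4765 0.0042 0.125 ]]
cover [[ 0.5462 -0.1212  0.105 ]
 [ 0.3982 -0.0645  0.105 ]] lip [[0.5942 0.0073 0.11  ]
 [0.4486 0.0642 0.11  ]]
```

```bash
cat >> h.py <<'E'
np.set_printoptions(precision=4,suppress=True)
YAW=-21.0;a=np.radians(YAW);C=np.array([.5006,-.0165]);UX=np.array([np.cos(a),np.sin(a)]);UY=np.array([-np.sin(a),np.cos(a)])
def tcp(ux,uy,tipz): 
    p=C+ux*UX+uy*UY; return [p[0],p[1],tipz+.182]
def u2(p): d=np.array(p[:2])-C; return np.array([d@UX,d@UY])
def st(r,msg=""):
    s=r.sense();f=s["contact_force"];fu=[f[:2]@UX,f[:2]@UY,f[2]]
    print(msg,"t%.1f"%s["clock"],"u",u2(s["tcp_pos"]),"tip %.4f"%(s["tcp_pos"][2]-.182),"F",np.array(fu),"yaw %.1f"%s["orientation"][2]);return np.array(fu)
def snap(r,n,name,box,k=4):
    s=r.snapshot(n);pickle.dump(s,open(name+".pkl","wb"));x0,y0,x1,y1=box
    cv2.imwrite(f"pics/{name}.png",cv2.resize(s["frame"][y0:y1,x0:x1,::-1],None,fx=k,fy=k,interpolation=cv2.INTER_CUBIC));return s
TB=(230,205,430,350);SB=(280,175,450,320)
E
python3 - <<'E'
from h import *
from station import r
s=pickle.load(open("top0.pkl","rb")); print("cup u",u2(ray(s,[[254,217]],.06)[0]))
r.grab(10)
r.reach(tcp(0,.09,.20),[180,0,YAW+90]); st(r)
print(r.sense()["joints"],r.sense()["opening"])
r.servo_line(tcp(0,.09,.098),speed=.1); st(r,"down")
snap(r,"side","s1",SB)
E
```

```text
cup u [0.071  0.2464]
 t3.8 u [0.0004 0.0894] tip 0.2000 F [0.4627 0.2847 0.3258] yaw 68.9
[  3.5157  -4.6743  82.7321  -0.0134 101.9411  24.5888] 0.0008464004232649534
down t5.0 u [0.0002 0.0901] tip 0.0990 F [-0.0181  0.5226 -0.2683] yaw 69.0
```

View pics/s1.png

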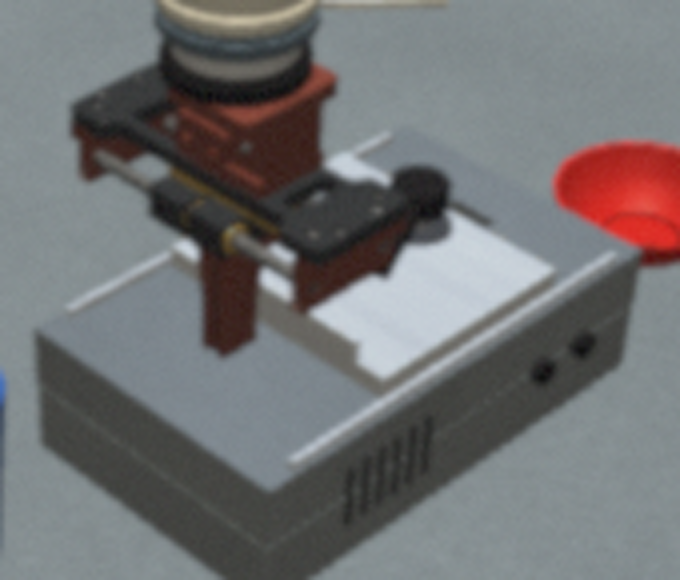

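The fingers stand just above the deck on the +y side of the lip, around (230,340) in the zoomed picture, clear of everything. Next I push in small steps and watch the force.

Run:
```python
from h import *
from station import r
f0=st(r)
r.servo_line(tcp(0,.072,.098),speed=.06); st(r)
r.servo_line(tcp(0,.045,.098),speed=.05); st(r)
y=.030
r.servo_line(tcp(0,y,.098),speed=.04); st(r)
while y>.008:
    y-=.002
    r.servo_line(tcp(0,y,.098),speed=.03); f=st(r)
    if f[1]-f0[1]>14: break
r.wait(.3); st(r)
snap(r,"side","s2",SB)
```

```text
t5.1 u [0.0002 0.0901] tip 0.0991 F [ 0.6845 -0.6012  0.5018] yaw 69.0
 t5.5 u [0.0001 0.0715] tip 0.0982 F [ 0.3261 -0.3664  0.0935] yaw 68.9
 t6.2 u [0.0001 0.0445] tip 0.0980 F [0.2915 0.4406 0.5976] yaw 69.0
 t6.7 u [0.     0.0297] tip 0.0980 F [-1.4304  0.9051  0.0036] yaw 69.0
 t7.0 u [0.    0.028] tip 0.0980 F [ 0.0601  2.8026 -1.0483] yaw 69.0
 t7.2 u [0.    0.026] tip 0.0980 F [ 0.7875  3.2542 -1.1397] yaw 69.0
 t7.5 u [0.     0.0239] tip 0.0980 F [0.0196 3.5791 0.1702] yaw 69.0
 t7.7 u [-0.      0.0218] tip 0.0980 F [ 0.5501  2.9213 -0.2359] yaw 69.0
 t8.0 u [-0.      0.0205] tip 0.0980 F [ 0.0955  6.8824 -1.1998] yaw 69.0
 t8.2 u [-0.0001  0.0197] tip 0.0981 F [ 1.3455 13.9455 -2.2493] yaw 69.1
 t8.5 u [-0.0001  0.0198] tip 0.0981 F [ 0.6961 13.1173 -1.9464] yaw 69.1
```

View pics/s2.png

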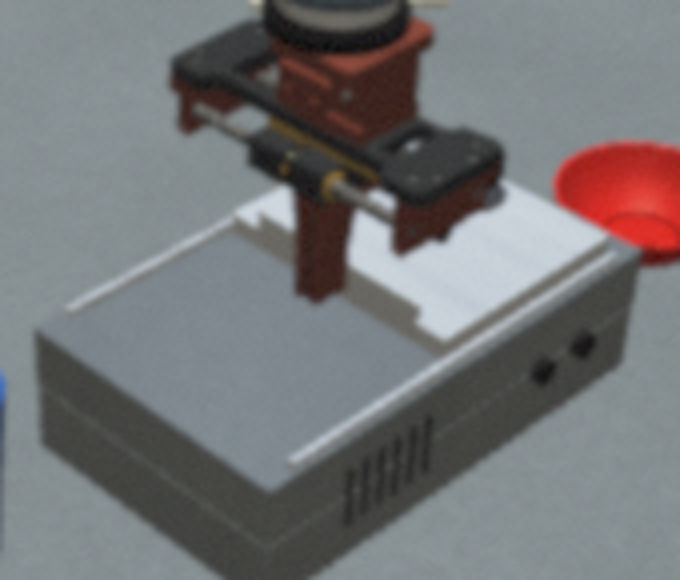

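Run:
```python
from h import *
from station import r
r.servo_line(tcp(0,.03,.098),speed=.1)
r.servo_line(tcp(0,.05,.20),speed=.25)
j=list(r.sense()["joints"]); j[0]+=32; r.move_joints(j); st(r)
s=snap(r,"top","t3",TB); snap(r,"side","s3",SB)
f=s["frame"].astype(int);g=f.mean(2)
for c,sta,p in comps((g<70)&(f[:,:,0]-f[:,:,2]<40),4,(325,235,410,320)): print(c,sta)
```

```text
t10.5 u [-0.1843  0.2674] tip 0.1989 F [0.9412 0.2291 0.5769] yaw 100.9
[377.1364 291.7515] [352 284  41  16 330]
[332.1463 316.6341] [325 313  17   7  41]
[392.4 266. ] [392 264   2   5   5]
[388.5 277.5] [388 276   2   4   4]
```

View pics/t3.png

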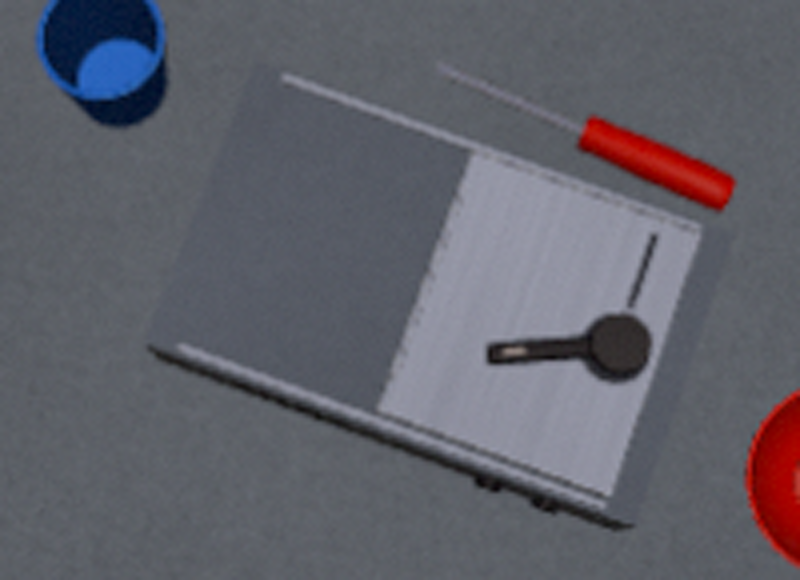

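View pics/s3.png

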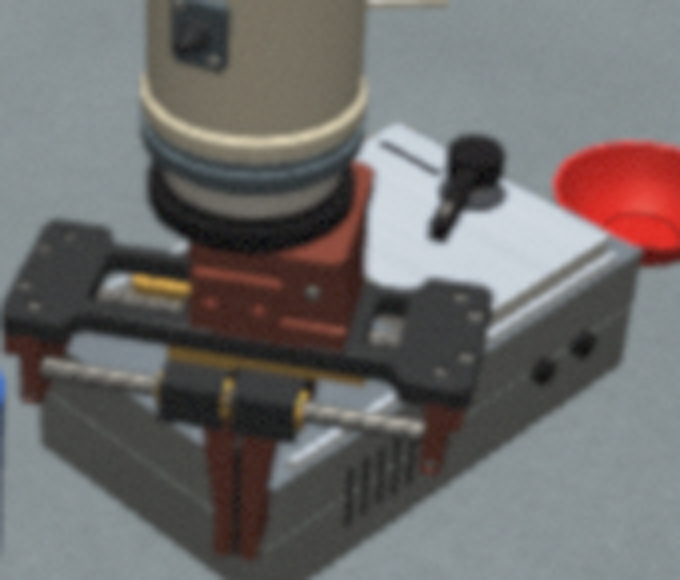

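```bash
cat >> h.py <<'E'
H=np.array([-.001,-.105])
def lev(th,rho,off,tipz):
    p=H+rho*np.array([-np.cos(th),np.sin(th)])+off*np.array([np.sin(th),np.cos(th)])
    return tcp(p[0],p[1],tipz),[180,0,YAW+90-np.degrees(th)]
E
python3 - <<'E'
from h import *
from station import r
s=pickle.load(open("t3.pkl","rb"))
z=lambda a:np.array(a)/4+[229.6,204.6]
h=u2(ray(s,z([[620,347]]),.135)[0]);e=u2(ray(s,z([[488,353]]),.125)[0]);rb=ray(s,z([[655,234],[631,305]]),.107)
print("hub",h,"end",e,np.hypot(*(e-h)),"th",np.arctan2((e-h)[1],-(e-h)[0]),"rib",u2(rb[0]),u2(rb[1]))
p,o=lev(1.17,.052,.035,.20); r.reach(p,o); st(r)
p,o=lev(1.17,.052,.030,.113); r.servo_line(p,speed=.15); f0=st(r,"down")
snap(r,"side","s4",SB)
E
```

```text
hub [-0.0029 -0.1043] end [-0.0299 -0.0368] 0.0727208023999279 th 1.1901373799946375 rib [ 0.0701 -0.1045] [ 0.0264 -0.1047]
 t12.0 u [ 0.0108 -0.043 ] tip 0.2000 F [ 0.8312 -0.3652 -0.0634] yaw 2.1
down t12.7 u [ 0.0065 -0.0451] tip 0.1140 F [-1.0124  0.0146  0.5503] yaw 2.0
```

View pics/s4.png

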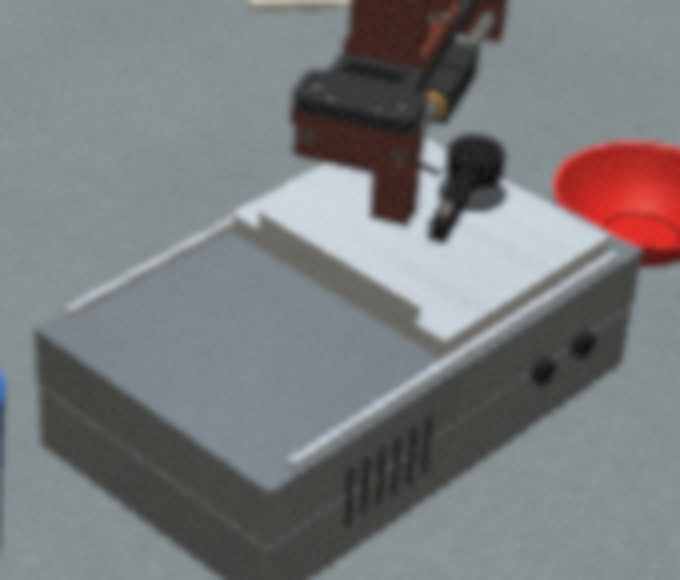

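The finger sits beside the lever on its +x side, finger tip at (395,215) and lever end at (438,235). Hub, rib and lever length agree with the data given, and the lever reads about 1.19 rad. I sweep it to 0 along an arc.

Run:
```python
from h import *
from station import r
f0=st(r)
for th in [1.1,.9,.7,.5,.35,.2,.1,.0]:
    p,o=lev(th,.052,.0165,.112); r.servo_line(p,o,speed=.06)
    f=st(r,"th%.2f"%th)
    if np.hypot(*(f-f0)[:2])>12: print("stop");break
snap(r,"side","s5",SB)
```

```text
t12.8 u [ 0.0066 -0.0451] tip 0.1145 F [-0.1106 -0.0972  0.0328] yaw 2.0
th1.10 t13.2 u [-0.0097 -0.0512] tip 0.1129 F [-0.5136  0.79    0.2734] yaw 5.9
th0.90 t13.6 u [-0.0202 -0.054 ] tip 0.1122 F [-0.6187 -0.2753  0.7684] yaw 17.2
th0.70 t13.9 u [-0.0299 -0.0588] tip 0.1121 F [-0.3448 -0.9257 -0.2757] yaw 28.6
th0.50 t14.2 u [-0.0385 -0.0656] tip 0.1120 F [ 0.1359 -0.2334 -0.3222] yaw 40.0
th0.35 t14.6 u [-0.044  -0.0716] tip 0.1120 F [ 0.776  -0.0295  0.1312] yaw 48.6
th0.20 t14.8 u [-0.0485 -0.0784] tip 0.1120 F [0.1292 0.3148 0.1996] yaw 57.2
th0.10 t15.1 u [-0.0509 -0.0833] tip 0.1120 F [ 0.163 -0.11   0.324] yaw 62.9
th0.00 t15.3 u [-0.0529 -0.0884] tip 0.1120 F [-0.1333 -0.3818 -0.012 ] yaw 68.6
```

View pics/s5.png

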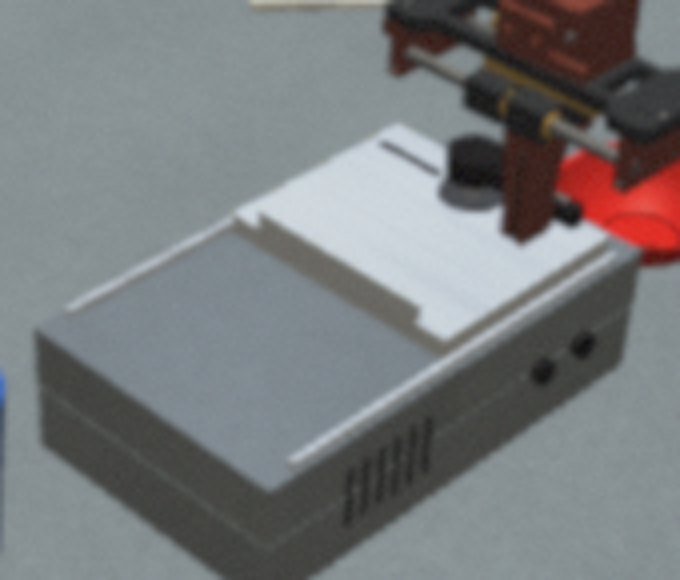

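Run:
```python
from h import *
from station import r
p,o=lev(0,.052,.028,.112); r.servo_line(p,speed=.1)
p,o=lev(0,.052,.045,.19); r.servo_line(p,speed=.25)
j=list(r.sense()["joints"]); j[0]+=38; r.move_joints(j); st(r)
s=snap(r,"top","t6",TB); snap(r,"side","s6",SB)
```

```text
t17.2 u [-0.2055  0.1762] tip 0.1901 F [0.3676 0.3872 0.4364] yaw 106.9
```

View pics/t6.png

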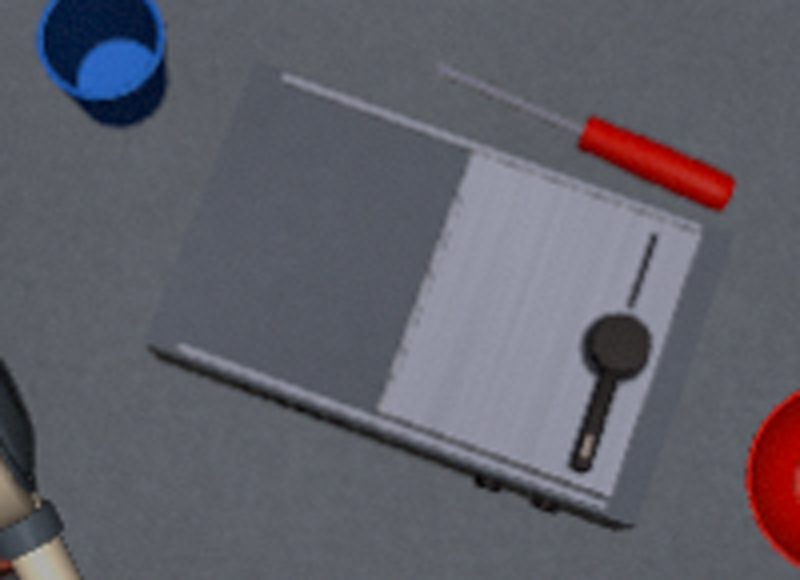

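View pics/s6.png

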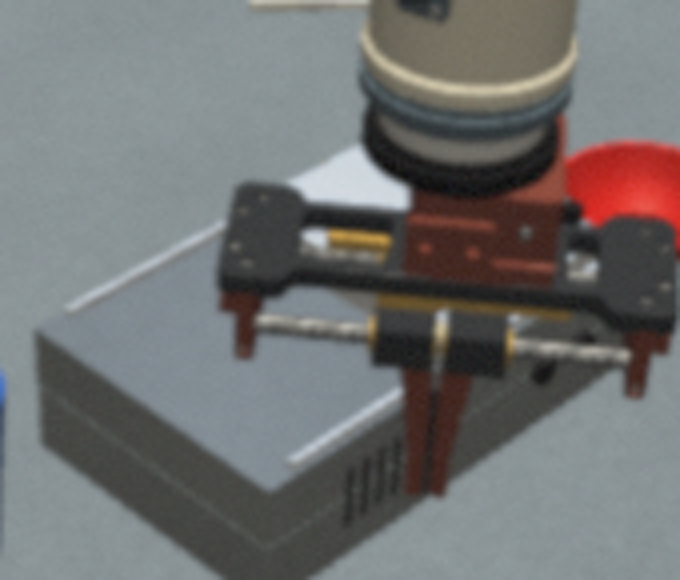

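Run:
```python
from h import *
from station import r
s=pickle.load(open("t6.pkl","rb"))
z=lambda a:np.array(a)/4+[229.6,204.6]
h=u2(ray(s,z([[619,347]]),.135)[0]);e=u2(ray(s,z([[581,468]]),.125)[0])
th=np.arctan2((e-h)[1],-(e-h)[0]);print("hub",h,"end",e,np.hypot(*(e-h)),"th",th)
if abs(th)>.12: raise SystemExit
h=[-.002,-.1045]
r.reach(tcp(*h,.19),[180,0,YAW+90])
r.servo_line(tcp(*h,.142),speed=.15); f0=st(r)
z_=.136
r.servo_line(tcp(*h,z_),speed=.04);st(r)
while z_>.118:
    z_-=.0015
    r.servo_line(tcp(*h,z_),speed=.02); f=st(r,"z%.4f"%z_)
    if f[2]-f0[2]>22: break
    if f[2]-f0[2]>12 and z_>.128: print("early");break
r.wait(.2);st(r); snap(r,"side","s7",SB)
```

```text
hub [-0.0031 -0.1038] end [-0.0724 -0.1064] 0.06938297223723247 th -0.03832739480994706
 t19.1 u [-0.0022 -0.1038] tip 0.1421 F [ 0.5272  0.6753 -0.086 ] yaw 69.1
 t19.4 u [-0.002  -0.1044] tip 0.1364 F [-0.1947  0.2701 -0.5787] yaw 69.0
z0.1345 t19.6 u [-0.0019 -0.1045] tip 0.1350 F [ 1.0952 -0.0641  1.7068] yaw 69.0
z0.1330 t19.9 u [-0.0019 -0.1045] tip 0.1335 F [ 1.0462 -0.2027  4.7388] yaw 69.0
z0.1315 t20.1 u [-0.0019 -0.1045] tip 0.1317 F [1.2491 0.3224 3.4514] yaw 69.0
z0.1300 t20.4 u [-0.0019 -0.1045] tip 0.1300 F [ 2.87   -0.2097  3.1652] yaw 69.0
z0.1285 t20.6 u [-0.0019 -0.1045] tip 0.1284 F [3.1984 0.2883 2.4136] yaw 69.0
z0.1270 t20.9 u [-0.002  -0.1045] tip 0.1268 F [2.0391 0.1126 2.9889] yaw 69.0
z0.1255 t21.1 u [-0.002  -0.1045] tip 0.1253 F [ 2.2252 -0.5311  3.6634] yaw 69.0
z0.1240 t21.4 u [-0.002  -0.1045] tip 0.1238 F [ 2.4958 -0.1692  2.33  ] yaw 69.0
z0.1225 t21.6 u [-0.002  -0.1045] tip 0.1232 F [ 1.4953 -0.0564  6.9969] yaw 69.0
z0.1210 t21.9 u [-0.0021 -0.1045] tip 0.1231 F [-1.7266 -1.1934 12.4723] yaw 69.0
z0.1195 t22.1 u [-0.0021 -0.1045] tip 0.1229 F [-4.0264 -0.3102 19.3983] yaw 69.0
z0.1180 t22.4 u [-0.0022 -0.1045] tip 0.1228 F [-6.6156  0.1877 25.3965] yaw 69.0
 t22.6 u [-0.0022 -0.1045] tip 0.1228 F [-6.9577 -0.7141 24.0348] yaw 69.0
```

View pics/s7.png

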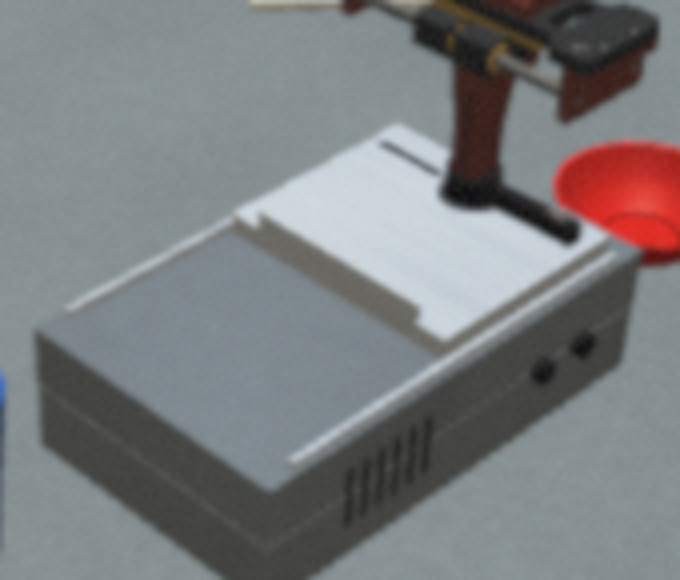

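The hub sits flush and low on the cover at (470,190). The stop came at 0.1228 m, so the fastener is 12 mm in. Now I sweep the lever clockwise from its -y side.

Run:
```python
from h import *
from station import r
r.servo_line(tcp(-.002,-.1045,.15),speed=.15)
p,o=lev(0,.052,-.034,.15); r.servo_line(p,o,speed=.2)
p,o=lev(0,.052,-.030,.1095); r.servo_line(p,o,speed=.1); f0=st(r,"down")
for th in [0.05,.25,.45,.65,.85,1.05,1.25,1.4,1.5,1.57,1.6,1.63,1.66,1.7]:
    p,o=lev(th,.052,-.0165,.1095); r.servo_line(p,o,speed=.06)
    f=st(r,"th%.2f"%th)
    if np.hypot(*(f-f0)[:2])>8: print("stop");break
r.wait(.2);st(r);snap(r,"side","s8",SB)
```

```text
down t24.0 u [-0.0528 -0.1348] tip 0.1093 F [-0.271  -0.3613  0.563 ] yaw 69.0
th0.05 t24.4 u [-0.0536 -0.1188] tip 0.1102 F [ 0.2117 -0.5502 -0.9566] yaw 66.2
th0.25 t24.8 u [-0.0554 -0.1083] tip 0.1097 F [ 0.231  -0.1149  0.3388] yaw 54.9
th0.45 t25.1 u [-0.055  -0.0974] tip 0.1095 F [ 0.2781 -0.6897 -0.3531] yaw 43.5
th0.65 t25.5 u [-0.0524 -0.0869] tip 0.1095 F [ 0.1973 -0.4137 -0.3181] yaw 32.1
th0.85 t25.9 u [-0.0477 -0.077 ] tip 0.1095 F [ 0.3155  0.281  -0.2369] yaw 20.7
th1.05 t26.2 u [-0.0412 -0.0683] tip 0.1095 F [1.0982 0.6729 0.2944] yaw 9.2
th1.25 t26.6 u [-0.0332 -0.061 ] tip 0.1095 F [-0.4923  0.9934  0.3977] yaw -2.3
th1.40 t26.9 u [-0.0262 -0.0567] tip 0.1095 F [ 0.1304 -0.1235  0.1231] yaw -10.9
th1.50 t27.1 u [-0.0213 -0.0544] tip 0.1095 F [-0.3015  0.3851  0.4987] yaw -16.6
th1.57 t27.4 u [-0.0177 -0.0531] tip 0.1095 F [-0.8601 -0.105   0.0268] yaw -20.7
th1.60 t27.6 u [-0.0166 -0.0526] tip 0.1094 F [-5.6624  0.3785  1.8913] yaw -22.5
th1.63 t27.9 u [-0.0155 -0.0521] tip 0.1092 F [-9.8339  0.481   3.3173] yaw -24.2
stop
 t28.1 u [-0.0155 -0.0521] tip 0.1092 F [-8.8154 -1.0575  3.9298] yaw -24.2
```

View pics/s8.png

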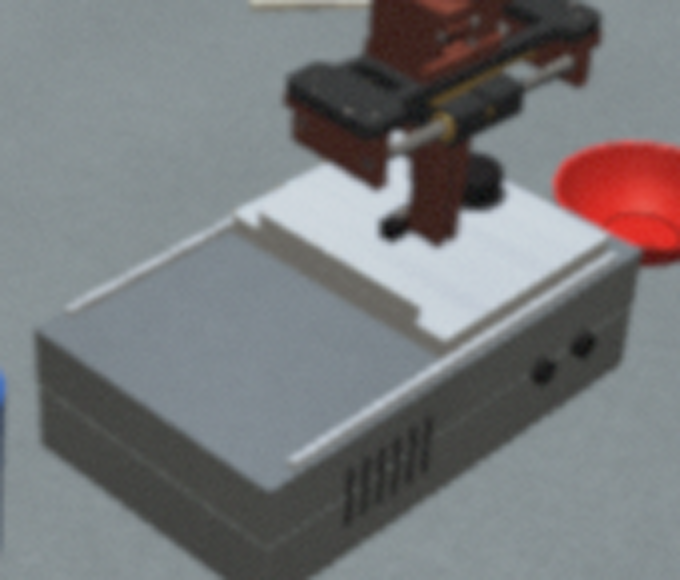

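The lever reached its stop, with the force rising at 1.57 to 1.6 rad. I back off the lever, lift clear and check.

Run:
```python
from h import *
from station import r
p,o=lev(1.6,.054,-.030,.1095); r.servo_line(p,speed=.1)
p,o=lev(1.6,.054,-.036,.21); r.servo_line(p,speed=.2)
j=list(r.sense()["joints"]); j[0]+=42; r.move_joints(j); st(r)
snap(r,"top","t9",TB); s=snap(r,"side","s9",(180,175,480,400),2.6)
```

```text
t30.3 u [-0.2234  0.2135] tip 0.2083 F [-0.4793 -1.1147 -0.117 ] yaw 17.5
```

View pics/t9.png

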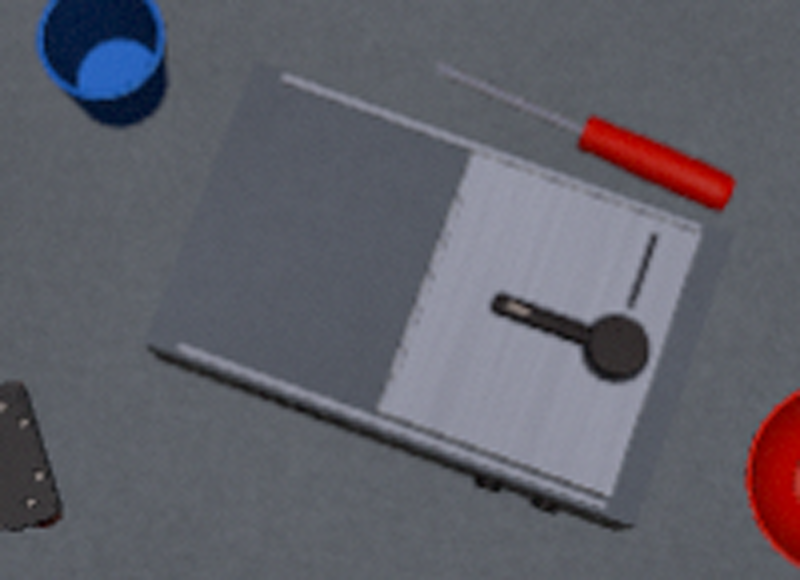

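View pics/s9.png

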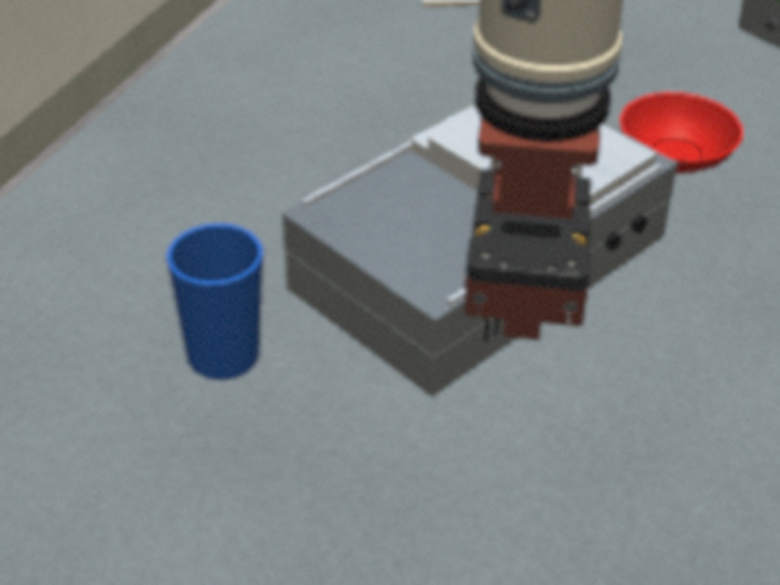

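The lever end (494,302) lies at right angles to the rib line. The cover edges haven't moved, and the cup, dish and screwdriver are where they were. I check the angle in numbers, then hand in.

Run:
```python
from h import *
from station import r
s=pickle.load(open("t9.pkl","rb"))
z=lambda a:np.array(a)/4+[229.6,204.6]
h=u2(ray(s,z([[617,348]]),.123)[0]);e=u2(ray(s,z([[494,302]]),.113)[0])
th=np.arctan2((e-h)[1],-(e-h)[0]);print("hub",h,"end",e,np.hypot(*(e-h)),"th",th)
if th>1.45: r.hand_in(); print("handed in",r.sense()["clock"])
```

```text
hub [-0.0021 -0.1039] end [ 0.0002 -0.0306] 0.0733188719271766 th 1.6025327155260376
the job is handed in; nothing more can be done
the job is handed in; nothing more can be done
```

The job is done and handed in at about 30 s of the 67 s allowed; handing in gives no verdict, so these are my own checks.

- **Cover:** I pushed the lip until it hit the end stop. The force rose to about 14 N with the lip face at y ≈ 0.010 m in the unit's frame, where it should be when shut. The cover had been about 47 mm open. In the last top view it hadn't moved since.
- **Lining up:** I turned the lever back from about 1.19 rad; the camera then read −0.04 rad, inside the 0.15 rad allowed.
- **Pushing in:** The hub went down to a hard stop at 0.1228 m, against 0.123 m expected, so the fastener is the full 12 mm in.
- **Locking:** I turned the lever clockwise until the force rose at about 1.57–1.6 rad. After I backed off, the camera read 1.60 rad, which matches the 1.57 stop within measuring error.
- **Surroundings:** The cup, dish and screwdriver look unmoved in the last pictures. The arm was clear of everything before hand-in. The highest force I read was about 25 N, while pressing the hub.

No check failed. The camera put the hub 2–3 mm off its nominal x and the lever 2–6 mm short of its 75 mm, which did not affect the result.

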